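Open the double-latched cover of a vial sampler

TASK

Open the vial sampler on the lab bench: slide its front bolt clear to the left, raise the cover by its bar until the hidden second catch stops it, then reach in under the lip, feel for the catch's tongue and push it aside to the left, and swing the cover back past 45 degrees so that it stands open by itself. Be gentle with the second catch: do not strain the cover against it, do not push it hard against its stop (about 20 N bends it), and leave the other things on the bench where they are.

Things in the scene. Friction and masses are not known exactly. Their poses are not given: they have to be found in the camera images.
- sampler: bench-top vial sampler, fixed: white box 250 (x) x 300 (y) mm, flat deck at z = 70, grey hinged cover. Origin on the bench; x points away from the robot to the hinge, y to its left, z up; all x, y, z offsets below (mm) are in this frame. Deck front edge x = -165. Cover shut: x -118 to +85, y -153 to +153, top face z = 137
- cover (a joint): cover hinge angle, rad: 0 shut, grows as the front rises and swings back, stop at 1.1. Axis along y through hinge. Stiff: stays where it is left; raising it by the bar takes 5 to 10 N. With the bolt off it rises freely until the second catch stops it, somewhere between 0.23 and 0.32 rad; over 25 N at the catch would bend it
- handle (a point): centre of the cover's grab bar: round steel bar 12 mm thick, 110 mm long along y, 38 mm above the cover's top face with clear space beneath, a 12 mm post at each end. Moves with the cover. Shut: 120 mm in front of and 160 mm above the hinge line (x -50, y 0, z 175)
- lip (a point): middle of the lower front edge of the cover's apron (4 mm thick, upright for 25 mm, then sloping back to x -80, z 135). Moves with the cover. Shut: x -118, y 0, z 83, which hides the second catch behind it. Held by the catch it is about 45 mm higher and 23 mm farther back
- hinge (a point): middle of the cover's hinge line, fixed to the sampler at x +70, y 0, z 15; same axes as the sampler
- latch (a joint): primary slide bolt at the left end of the deck's front, m: 0 to 0.006 at the start (locked: its claw lies over an ear of the cover), grows to the left (+y); clear from 0.021, stop at 0.032. Slides at about 4 N, stays where it is left
- post (a point): on the axis of the bolt's upright black thumb post (16 mm diameter, standing free from z 80 to 116), given at z 102, x -142, y 90 + latch. Behind it (+x side) is its steel claw, 24 mm wide in y, x -136 to -114, z 83 to 99
- catch (a joint): angle of the hidden second catch, rad: 0 engaged, grows as its tongue is pushed to the left (+y); frees the cover from about 0.40; end stop at 0.65. Stays where it is left. The tongue yields at about 6 N; over 20 N, as when driven against its stop, bends it. Tongue travel from 0: 9 mm at 0.25, 17 mm at 0.45, 21 mm at 0.55, 24 mm at 0.65
- search (a point): point on the deck surface (x -111, y -120, z 70) from which to feel for the second catch once the cover is raised to it: going left (+y) along this line a fingertip meets the right side of its tongue, an upright steel blade 8 mm thick. The bolt stands on the deck from y 75
- mid_deck (a point): point on the deck surface (x -111, y -41, z 70), the middle of the tongue's possible places. The tongue's front end (x -111 at its tip) is 35 mm either side of here in y, unknown until felt or seen. It fills z 80 to 98 at least (never below 75 or above 103); only its last 15 mm are in front of the raised lip
- solvent_bottle: bystander, loose: amber glass bottle with white cap, 60 mm wide, 125 mm tall; origin at its underside, centre
- wash_jar: bystander, loose: small clear jar with white lid, 48 mm wide, 62 mm tall; origin at its underside, centre
- septa_tin: bystander, loose: flat round aluminium tin, 52 mm wide, 22 mm high; origin at its underside, centre
- driver: bystander, loose: black-handled screwdriver lying flat, 150 mm long; origin at its underside, near the middle of its length
- mouse: bystander, loose: black round computer mouse, 62 mm wide, 34 mm high; origin at its underside, centre
- beaker: bystander, loose: clear open beaker, 70 mm wide, 85 mm tall; origin at its underside, centre

How it is judged:
On the way, in this order (a step that is already met when the one before it is completed fails the run):
1. the bolt is slid clear while the cover is still down (value of joint latch above 0.022 m and value of joint cover below 0.1 rad), for 0.1 s.
2. the cover is raised until close to the second catch, which is still engaged (value of joint cover between 0.2 and 0.36 rad and value of joint catch below 0.15 rad), for 0.2 s.
3. the second catch is pushed aside under the slightly raised cover (value of joint catch above 0.42 rad and value of joint cover below 0.36 rad), for 0.2 s.
At the end, for the whole second after the job is handed in: the cover stands open by itself at more than 45 degrees (0.78 rad), at rest, with the bolt still slid clear (over 18 mm) and the second catch still pushed aside (over 0.38 rad) (value of joint cover between 0.78 and 1.2 rad and value of joint latch above 0.018 m and value of joint catch above 0.38 rad and velocity of joint cover between -0.05 and 0.05 rad/s); the robot touches nothing.
It fails at once if the second catch is pushed with more than 20 N (contact force between any of the arm, the fingers and catch above 20 N).
It fails at once if the cover is strained against the second catch with more than 25 N (contact force between cover and catch above 25 N).
It fails at once if another thing on the bench is disturbed (moved over 30 mm) (distance of any of solvent_bottle, wash_jar, septa_tin, driver, mouse, beaker from where it was at the start of the episode above 0.03 m).
It also fails if it takes over 72 s, if anything falls off the work surface, if the arm or the gripper's body presses on something with over 40 N, if the wrist force passes 120 N, or if a joint passes its speed limit or range.

ROBOT

A 6-joint arm with a two-finger parallel gripper is mounted at the origin on the work surface. World frame = base frame: x ahead of the robot, y to its left, z up, the work surface at z = 0. Lengths are in m, angles in rad, forces in N, time in s.
With the tool pointing down it reaches from about 0.25 to 0.725 m from the base axis. Payload 9.7 kg.
Tool frame: the origin (TCP) lies at the very end of the fingers, on their centre line; the grasp point (between the pads) lies 19 mm behind it; z points along the fingers, y is the direction in which the jaws open and shut (so a half turn about z gives the same grasp; the last joint's range is limited). The gripper opens to 85 mm and grips with 20 to 120 N. Pads are 22 mm wide; open, the fingers measure 114 mm over their backs; the gripper's body (76 mm by 85 mm) begins 54 mm behind the grasp point. The pads swing forward as they close: fully open they stand 13 mm farther back than shut.
Start: joints at [-1.191, 0.087, 0.176, 1.66, 0, 1.571], TCP at [0.204, -0.511, 0.231] pointing down, gripper open.
Joint ranges: [-3.13, 3.13], [-0.85, 1.81], [-1.15, 1.24], [-2.2, 2.28], [-1.44, 1.52], [-3.14, 3.14]. Speed limits (rad/s): [2.22, 2.22, 2.57, 3.14, 3.14, 3.14].

INTERFACE

Orientations are given as a unit quaternion [x, y, z, w].
In Python, from workcell import get_obs, camera, camera_model, sign_off, silhouettes gives the robot as it stands.
- The arm moves only by the tool send_rows, never from a script. Its arguments are lists of equal length, an entry for each row: "linear": the shift along the tool's x, y, z in mm, a list of three; "rot": the turn, a rotation vector about the tool's x, y, z in degrees, a list of three; "claw": the closure in counts, from 0 (fully open) to 255 (shut). A call has 1 to 8 rows; each row is the pose to reach, as a shift and turn from the pose commanded when the call began, along the tool's axes at that moment; what a row does not reach only later rows make up. A row lasts 1/10 s, in which the tool goes at most 50 mm and 8.59 degrees, less where a joint would pass 70% of its speed; a pose out of reach is approached as far as the arm can. A call with a gripper value outside its range is refused whole. The fingers move at their own pace and stop on an object; "grip_force" is the grip in N (left out, the last holds). Time passes only in rows, so rows that repeat a pose let the fingers close. It gives the time, the measured TCP pose, the force and the opening at its end, in the units of the state.
- get_obs(): the state, without advancing time (a new reading comes with each control period).
- camera(name): name is "scene" or "top"; returns the picture (384x512x3 uint8, red, green, blue); there is no depth.
- camera_model(name): a dict with "intrinsics" (3x3 intrinsics, pixels), "world_from_camera" (4x4, takes a point from camera to world coordinates). Camera axes: x right, y down, z forward; pixel columns grow to the right and rows downward; lengths in m; the calibration is good to about 2 mm. A picture is of the moment at which its call begins. camera_model takes no time and is no camera call.
- sign_off(): hands the job in, once; it reports no verdict.
Trained networks look in the newest picture that a camera, given by its name, has taken for a name from the list of things; names that differ only in an ending like _2 or _b are one class to them, and where a whole thing is asked for, a point or a joint stands for the part that bears it (a point fixed in the world has none). Each returns a list of dicts, best first, with "score" (0 to 1); they miss things now and then, are a little off and sometimes report something else, mostly with a low value. They report only what shows in the picture. A call takes as long as a camera call.
- silhouettes(camera, query): "pixels" (384x512 bool, what is visible of it) and "extent" ([left, top, right, bottom] in pixels, round what is visible of it).
The state is a dict: "time_s": time; "q": joint angles; "joint_vel": joint speeds; "joint_efforts": joint torques, N m; "ee_pos": TCP position; "orientation": TCP orientation; "wrist_force": force on the tool from outside, world axes, zero at the start; "wrist_torque": the same for the moment, N m; "width": opening from 0.0 (shut) to 1.0 (fully open).
Only numpy, scipy, OpenCV 4.12 (cv2) and the standard library are available. Lean on these libraries where they do the work, as an engineer would, in place of code of your own. Each camera call takes 0.05 s, during which the arm holds its last target.

## Working session

There is one attempt and no reset: what is moved stays moved. The work goes in short steps, Python scripts to look and compute and a tool call to move; the robot and the scene stay as the last step left them, time stands still between calls to the robot, and variables do not carry over. Pictures are saved under pics/ and viewed, and the job is handed in when it is done.

Besides the shell and the picture viewer there is one more tool, called after "Emit:" as name(argument=value, ...) on one line, values as JSON. send_rows: Moves the arm, as the interface text tells. Its arguments: {"type":"object","properties":{"linear":{"type":"array"},"rot":{"type":"array"},"claw":{"type":"array"},"grip_force":{"type":"number"}},"required":["linear","rot","claw"]}

```bash
mkdir -p pics; ls
python3 - <<'E'
from workcell import *
import cv2,numpy as np
np.set_printoptions(precision=4,suppress=True)
o=get_obs()
for k,v in o.items(): print(k,v)
for n in("scene","top"):
    im=camera(n); cv2.imwrite(f"pics/{n}0.png",im[:,:,::-1])
    m=camera_model(n); print(n,np.array(m["intrinsics"]),np.array(m["world_from_camera"]))
    for q in ("sampler","cover","handle","post","lip","solvent_bottle","wash_jar","septa_tin","driver","mouse","beaker"):
        r=silhouettes(n,q); print(q,[(round(float(d["score"]),2),np.array(d["extent"]).tolist()) for d in r[:2]])
E
```

```text
pics
time_s 0.0
q [-1.191   0.0875  0.1751  1.6598  0.      1.5708]
joint_vel [-0.0012 -0.0001 -0.0007  0.0006 -0.0002  0.0002]
joint_efforts [ -0.0003 -52.0389  46.48     0.0167   0.0001  -0.    ]
ee_pos [ 0.2038 -0.5106  0.2306]
orientation [ 0.982   0.1888 -0.0001 -0.0007]
wrist_force [0.3764 0.13   0.5845]
wrist_torque [-0.0219 -0.0468  0.0019]
width 1.0002141170873189
scene [[474.1897   0.     253.6754]
 [  0.     474.1897 190.1793]
 [  0.       0.       1.    ]] [[-0.743   0.4178 -0.5229  1.1985]
 [ 0.669   0.4423 -0.5973  0.7596]
 [-0.0183 -0.7936 -0.6081  0.8714]
 [ 0.      0.      0.      1.    ]]
sampler [(0.7, [184.4, 167.5, 334.6, 293.6])]
cover [(0.77, [184.0, 168.0, 327.6, 289.9])]
handle [(0.8, [183.5, 166.1, 324.4, 285.4]), (0.39, [181.7, 165.7, 332.2, 288.6])]
post [(0.57, [308.8, 195.3, 318.4, 207.0])]
lip [(0.76, [181.7, 166.7, 327.3, 289.1])]
solvent_bottle [(0.71, [294.0, 252.8, 323.8, 306.2]), (0.63, [181.5, 169.2, 325.3, 286.4])]
wash_jar []
septa_tin []
driver [(0.64, [322.6, 252.6, 365.2, 279.8]), (0.25, [372.9, 274.4, 407.9, 321.8])]
mouse [(0.73, [163.6, 18
[... 192 characters left out ...]
245]
 [-0.9999 -0.014  -0.0013  0.0564]
 [ 0.0037 -0.1767 -0.9843  1.5672]
 [ 0.      0.      0.      1.    ]]
sampler [(0.56, [210.0, 154.7, 310.6, 242.3])]
cover [(0.61, [211.1, 151.7, 309.6, 225.3]), (0.45, [208.8, 153.3, 311.7, 242.6])]
handle [(0.93, [211.6, 150.9, 309.7, 224.2])]
post [(0.48, [232.5, 222.8, 241.7, 232.2])]
lip [(0.96, [212.0, 156.8, 309.3, 224.7])]
solvent_bottle [(0.71, [183.7, 166.9, 204.3, 192.7]), (0.56, [231.8, 225.6, 241.6, 236.2])]
wash_jar [(0.66, [305.5, 179.9, 326.3, 194.5])]
septa_tin []
driver [(0.72, [185.6, 203.4, 197.6, 240.5])]
mouse [(0.8, [335.3, 175.3, 356.6, 189.9])]
beaker [(0.71, [133.7, 191.4, 161.6, 214.5]), (0.27, [207.8, 155.9, 312.3, 244.2])]
```

Run:
```python
import cv2
a=cv2.imread("pics/scene0.png")[130:350,140:440];cv2.imwrite("pics/s1.png",cv2.resize(a,None,fx=2.66,fy=2.66,interpolation=2))
a=cv2.imread("pics/top0.png")[110:290,120:370];cv2.imwrite("pics/t1.png",cv2.resize(a,None,fx=3.2,fy=3.2,interpolation=2))
```

```text
(no output)
```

View pics/s1.png

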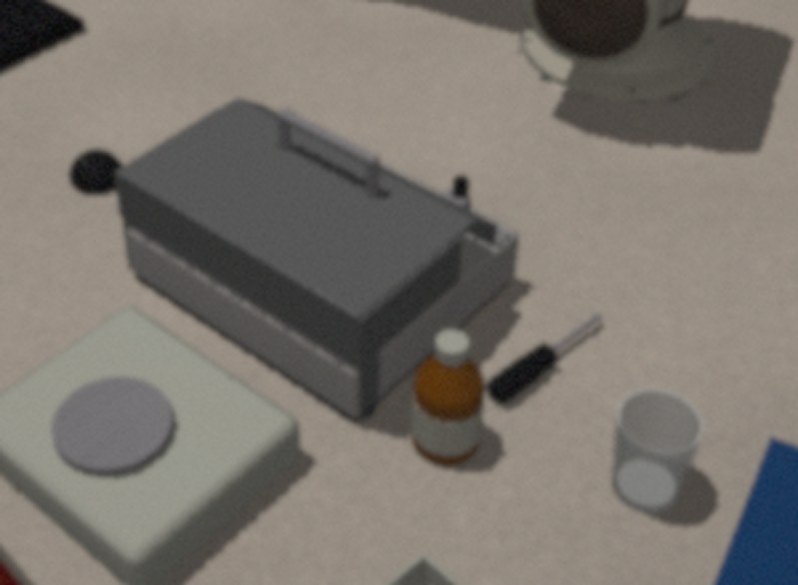

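View pics/t1.png

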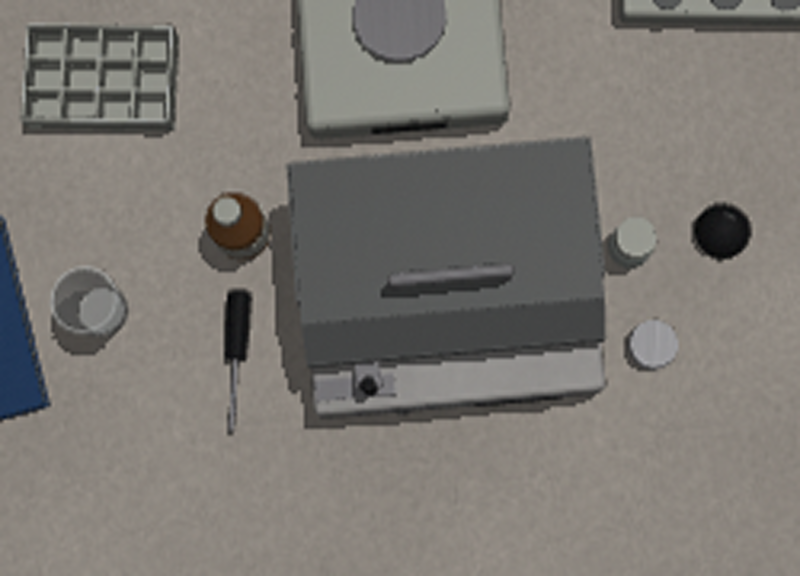

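```bash
cat > h.py <<'E'
from workcell import *
import cv2,numpy as np
from scipy.optimize import least_squares
from scipy.spatial.transform import Rotation as R
np.set_printoptions(precision=4,suppress=True)
CM={n:camera_model(n) for n in("scene","top")}
def proj(n,P):
    K=np.array(CM[n]["intrinsics"]);T=np.linalg.inv(np.array(CM[n]["world_from_camera"]))
    c=T[:3,:3]@np.array(P)+T[:3,3]; p=K@c; return p[:2]/p[2]
def S2W(p,s): # s=(x,y,th[,z]) sampler mm point -> world m
    x,y,th=s[:3]; c,sn=np.cos(th),np.sin(th); p=np.array(p)/1000.
    return np.array([x+c*p[0]-sn*p[1],y+sn*p[0]+c*p[1],p[2]+(s[3] if len(s)>3 else 0)])
def shot(n,name,box=None,f=1):
    im=camera(n)[:,:,::-1]; 
    cv2.imwrite(f"pics/{name}_full.png",im)
    if box: im=im[box[1]:box[3],box[0]:box[2]]
    cv2.imwrite(f"pics/{name}.png",cv2.resize(im,None,fx=f,fy=f,interpolation=cv2.INTER_CUBIC)); return im
E
python3 - <<'E'
from h import *
T=[((85,153,137),(288,163)),((85,-153,137),(590,139)),((-80,153,135),(303,323)),((-80,-153,135),(604,300)),
((-50,53,181),(390,282)),((-50,-53,181),(510,270)),(('post'),(368,383))]
Sc=[((85,153,137),(360,318)),((85,-153,137),(117,175)),((-80,153,135),(470,218)),((-80,-153,135),(240,100)),((-50,55,181),(377,158)),((-50,-55,181),(285,110)),('post',(461,180))]
obs=[("top",p,np.array(q)/3.2+[120,110]) for p,q in T]+[("scene",p,np.array(q)/2.66+[140,130]) for p,q in Sc]
def res(v,lat=True):
    r=[]
    for n,p,q in obs:
        if p=='post': p=(-142,90+v[4]*1000,116)
        r.append(proj(n,S2W(p,v))-q)
    return np.array(r)
f=least_squares(lambda v:res(v).ravel(),[0.5,0,0,0,0],loss='soft_l1')
print(f.x,np.degrees(f.x[2]));print(res(f.x))
for k,p in dict(post=(-142,90,102),handle=(-50,0,175),hinge=(70,0,15),search=(-111,-120,70)).items():print(k,S2W(p,f.x))
E
```

```text
[ 0.6085  0.0696  0.0986 -0.0015 -0.0012] 5.648971585211926
[[-0.8616  0.4654]
 [-0.4549  0.2106]
 [-2.1225  1.3433]
 [ 0.3504  0.4309]
 [ 0.9999 -0.2239]
 [-2.1081  0.657 ]
 [-0.3028  1.0141]
 [-0.6083  1.2685]
 [-1.3634 -1.5172]
 [ 2.7831  2.6196]
 [-1.7204 -0.7149]
 [-1.5675 -0.6993]
 [-0.4115  0.0801]
 [-0.3856  0.0199]]
post [0.4583 0.1452 0.1005]
handle [0.5587 0.0647 0.1735]
hinge [0.6781 0.0765 0.0135]
search [ 0.5098 -0.0608  0.0685]
```

```bash
cat > ov.py <<'E'
from h import *
import sys
def ov(v,tag,lat=0):
    ls=[[(85,153,137),(85,-153,137),(-80,-153,135),(-80,153,135),(85,153,137)],[(-80,153,135),(-118,153,108),(-118,153,83)],[(-80,-153,135),(-118,-153,108),(-118,-153,83),(-118,153,83)],[(-118,-153,108),(-118,153,108)],
    [(-165,-150,70),(-165,150,70),(-165,150,0),(85,150,0),(85,-150,0)],[(-50,-55,175),(-50,55,175),(-50,55,137)],[(-142,90+lat,80),(-142,90+lat,116)]]
    for n,box,f in(("scene",(170,150,350,300),4.4),("top",(190,130,330,260),5.5)):
        im=cv2.imread(f"pics/{n}0.png"); im=cv2.resize(im[box[1]:box[3],box[0]:box[2]],None,fx=f,fy=f,interpolation=2)
        for l in ls:
            P=[((proj(n,S2W(p,v))+.5-box[:2])*f).astype(int) for p in l]
            cv2.polylines(im,[np.array(P)],False,(0,255,0),1)
        cv2.imwrite(f"pics/{tag}_{n}.png",im)
if __name__=="__main__": ov([0.6085,0.0696,0.0986,0],"ova")
E
python3 ov.py
```

```text
(no output)
```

View pics/ova_scene.png

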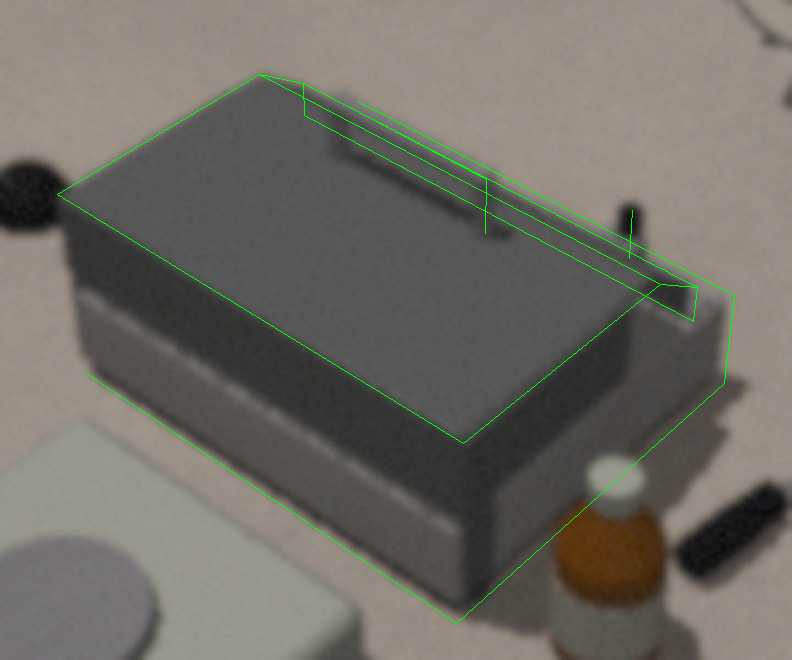

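View pics/ova_top.png

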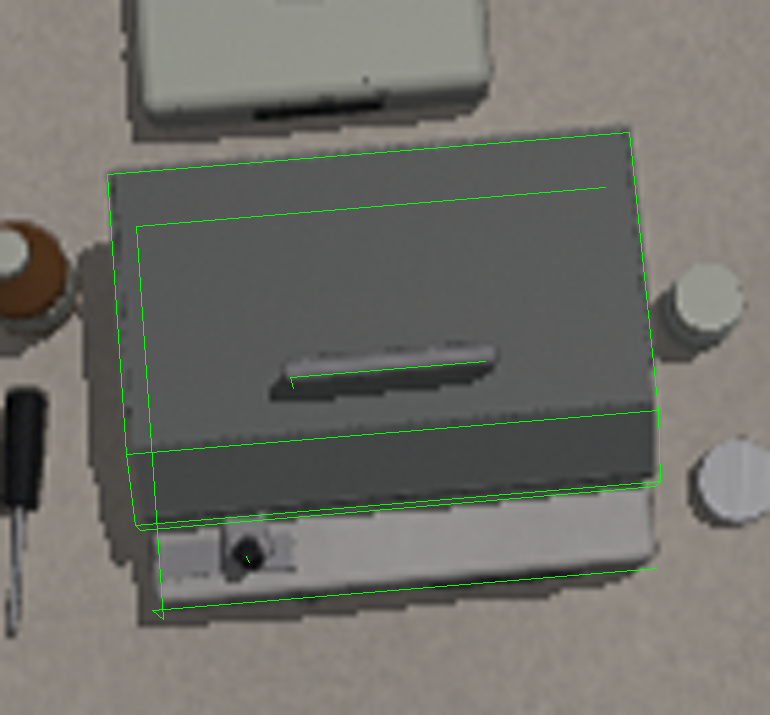

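```bash
python3 -c "
from ov import *
ov([0.6125,0.0675,0.098,0],'ovb',1)
for n in ('scene','top'):
    im=cv2.imread(f'pics/ovb_{n}.png')
    im=im[60:380,280:760] if n=='scene' else im[320:640,100:680]
    cv2.imwrite(f'pics/ovb_{n}.png',cv2.resize(im,None,fx=1.37 if n=='top' else 1.6,fy=1.37 if n=='top' else 1.6))
"
```

```text
(no output)
```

View pics/ovb_scene.png

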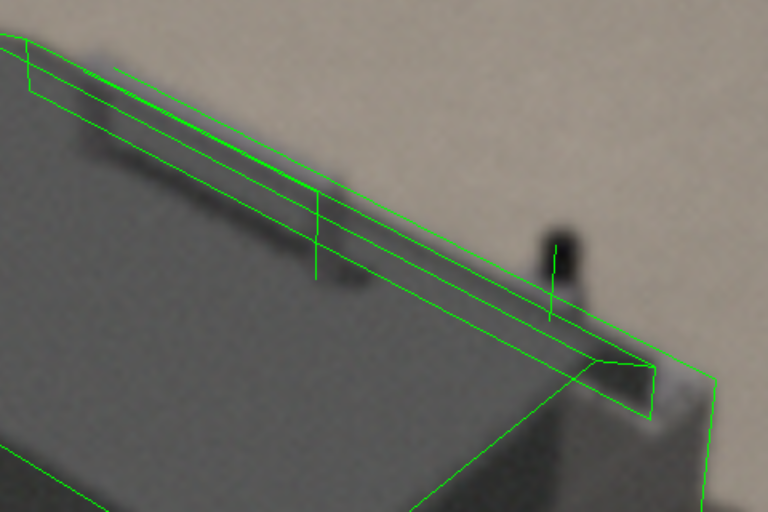

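View pics/ovb_top.png

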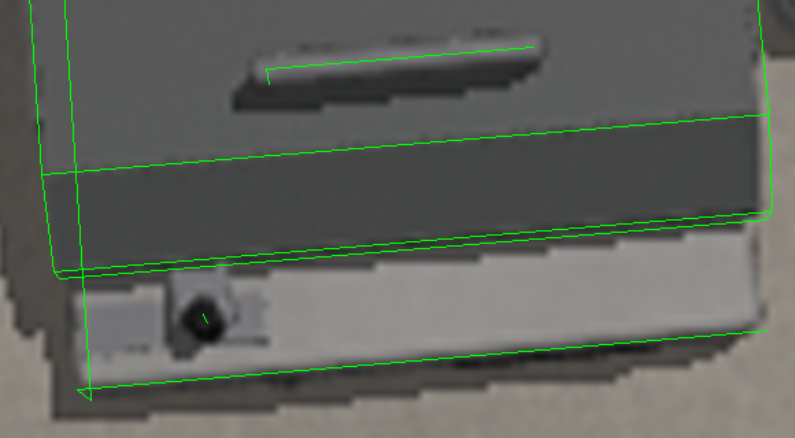

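```bash
cat >> h.py <<'E'
SP=(0.611,0.070,0.098)
def goal(p,tilt=0,s=SP):
    o=get_obs(); R0=R.from_quat(o["orientation"]); 
    Rs=R.from_euler('z',s[2]).as_matrix()
    Rt=Rs@np.array([[0,1,0],[1,0,0],[0,0,-1.]]).T  # cols: toolx=+y, tooly=+x, toolz=-z
    Rt=R.from_matrix(Rt)*R.from_rotvec([-np.radians(tilt),0,0])
    d=R0.inv().apply(S2W(p,s)-o["ee_pos"])*1000
    print("lin",d.round(1),"rot",np.degrees((R0.inv()*Rt).as_rotvec()).round(1))
def where(s=SP):
    o=get_obs(); c,sn=np.cos(s[2]),np.sin(s[2]); d=np.array(o["ee_pos"])-[s[0],s[1],0]
    print("t",o["time_s"],"samp",np.array([c*d[0]+sn*d[1],-sn*d[0]+c*d[1],d[2]])*1000,"F",o["wrist_force"],"w",o["width"],"q",np.array(o["q"]))
E
python3 -c "
from h import *
goal((-142,55,200)); where()"
```

```text
lin [ 472.3 -480.8   31.3] rot [ -0.   -0.  -73.9]
t 1.2 samp [-461.9787 -538.1893  231.2325] F [-0.3111  0.5162  0.4536] w 1.0010709300789737 q [-1.191   0.087   0.1759  1.6598  0.      1.5708]
```

Emit:
send_rows(linear=[[472, -481, 31], [472, -481, 31], [472, -481, 31], [472, -481, 31], [472, -481, 31], [472, -481, 31], [472, -481, 31], [472, -481, 31]], rot=[[0, 0, -73.9], [0, 0, -73.9], [0, 0, -73.9], [0, 0, -73.9], [0, 0, -73.9], [0, 0, -73.9], [0, 0, -73.9], [0, 0, -73.9]], claw=[255, 255, 255, 255, 255, 255, 255, 255], grip_force=20)

```text
time_s: 2.0
ee_pos: [0.3584, -0.1403, 0.2131]
orientation: [0.702, 0.712, 0.0, 0.001]
wrist_force: [1.0, -1.5, 0.9]
width: -0.002
```

```bash
python3 -c "
from h import *
goal((-142,55,200)); where()"
```

```text
lin [249.6 109.6  13.1] rot [ 0.1  0.  -4.8]
t 2.0 samp [-272.0014 -184.6037  213.1431] F [ 1.0049 -1.4681  0.9039] w -0.0020472941251860944 q [-0.3732 -0.3124 -0.2222  1.6597 -0.      1.1828]
```

Emit:
send_rows(linear=[[250, 110, 13], [250, 110, 13], [250, 110, 13], [250, 110, 13], [250, 110, 13], [250, 110, 13], [250, 110, 13]], rot=[[0, 0, -4.8], [0, 0, -4.8], [0, 0, -4.8], [0, 0, -4.8], [0, 0, -4.8], [0, 0, -4.8], [0, 0, -4.8]], claw=[255, 255, 255, 255, 255, 255, 255])

```text
time_s: 2.7
ee_pos: [0.4663, 0.1114, 0.1991]
orientation: [0.672, 0.74, -0.0, -0.0]
wrist_force: [-0.4, -0.6, -0.6]
width: -0.003
```

```bash
python3 -c "
from h import *
goal((-142,55,105)); where()
shot('scene','s2',(170,120,430,315),3);shot('top','t2',(190,130,330,290),4)"
```

```text
lin [-0.4 -2.  94.1] rot [-0.1 -0.  -0.1]
t 2.7 samp [-139.9237   55.3887  199.0596] F [-0.385  -0.5589 -0.5578] w -0.003229975565458162 q [ 0.2343 -0.09   -0.0632  1.5986  0.0004  1.7087]
```

View pics/s2.png

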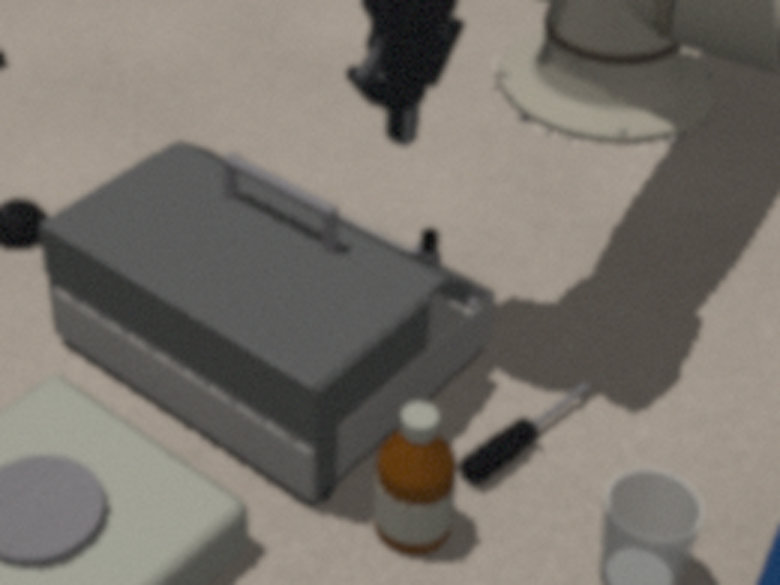

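View pics/t2.png

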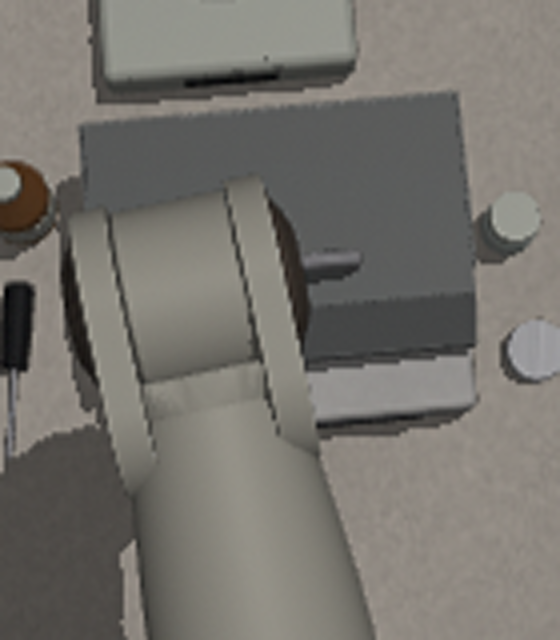

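```bash
python3 -c "
from h import *
print((proj('scene',get_obs()['ee_pos'])-[170,120])*3)
print((proj('scene',S2W((-142,90,116),SP))-[170,120])*3)"
```

```text
[397.4904 137.253 ]
[428.4336 233.8458]
```

Emit:
send_rows(linear=[[0, -2, 40], [0, -2, 80], [0, -2, 94], [0, -2, 94]], rot=[[0, 0, 0], [0, 0, 0], [0, 0, 0], [0, 0, 0]], claw=[255, 255, 255, 255])

```text
time_s: 3.2
ee_pos: [0.4627, 0.1075, 0.1047]
orientation: [0.674, 0.739, -0.001, -0.001]
wrist_force: [-0.7, -0.1, -0.2]
width: 0.002
```

Emit:
send_rows(linear=[[6, 0, 0], [11, 0, 0], [15, 0, 0], [19, 0, 0], [23, 0, 0], [27, 0, 0], [31, 0, 0], [31, 0, 0]], rot=[[0, 0, 0], [0, 0, 0], [0, 0, 0], [0, 0, 0], [0, 0, 0], [0, 0, 0], [0, 0, 0], [0, 0, 0]], claw=[255, 255, 255, 255, 255, 255, 255, 255])

```text
time_s: 4.0
ee_pos: [0.4617, 0.1389, 0.1074]
orientation: [0.674, 0.739, -0.0, 0.002]
wrist_force: [0.5, -8.6, 4.8]
width: 0.0
```

```bash
python3 -c "
from h import *
where()
shot('scene','s3',(270,150,370,225),8)"
```

```text
t 4.0 samp [-141.8289   83.2021  107.3714] F [ 0.5054 -8.583   4.8158] w 0.0002301850153692832 q [ 0.2941 -0.088  -0.2379  1.4192 -0.0031  1.7724]
```

View pics/s3.png

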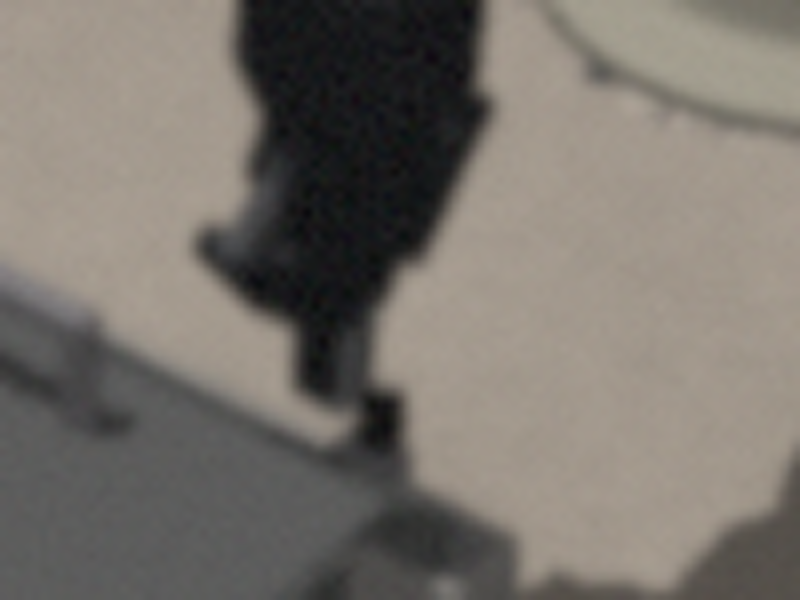

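Emit:
send_rows(linear=[[3, 0, 0], [6, 0, 1], [9, 0, 1], [12, 0, 1], [14, 0, 1], [14, 0, 1]], rot=[[0, 0, 0], [0, 0, 0], [0, 0, 0], [0, 0, 0], [0, 0, 0], [0, 0, 0]], claw=[255, 255, 255, 255, 255, 255])

```text
time_s: 4.65
ee_pos: [0.4597, 0.1538, 0.1051]
orientation: [0.673, 0.739, 0.0, 0.0]
wrist_force: [-1.3, -3.0, 1.7]
width: 0.002
```

```bash
python3 -c "
from h import *
where()
shot('scene','s4',(270,150,370,225),8)"
```

```text
t 4.65 samp [-142.3276   98.1975  105.1015] F [-1.288  -3.0138  1.6602] w 0.001865120968396065 q [ 0.3228 -0.0798 -0.2347  1.4156  0.      1.8004]
```

View pics/s4.png

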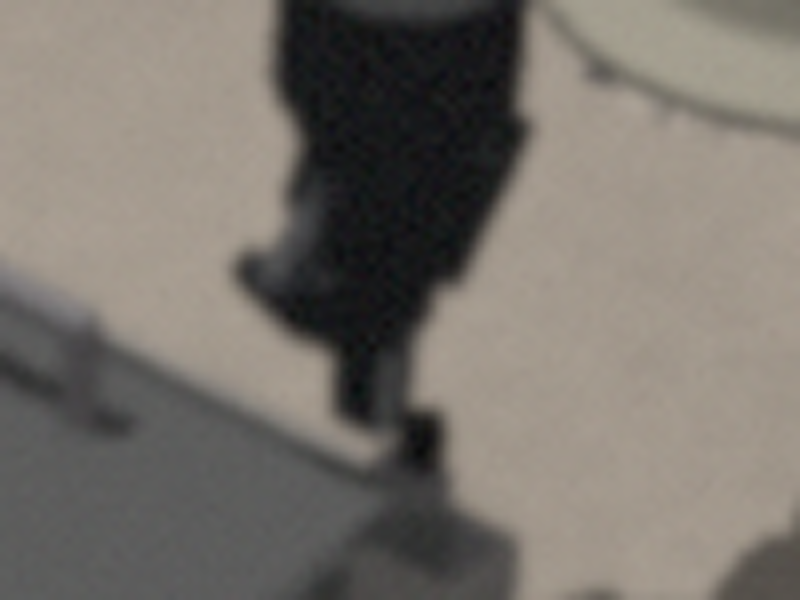

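```bash
python3 -c "
from h import *
for l in (0,15,20,25,30): print(l,(proj('scene',S2W((-142,90+l,116),SP))+.5-[270,150])*8)
im=cv2.imread('pics/scene0.png')[150:225,270:370]; cv2.imwrite('pics/s0c.png',cv2.resize(im,None,fx=8,fy=8,interpolation=2))"
```

```text
0 [346.4896 387.5889]
15 [384.6074 406.8852]
20 [397.4283 413.3755]
25 [410.3073 419.8952]
30 [423.2449 426.4445]
```

View pics/s0c.png

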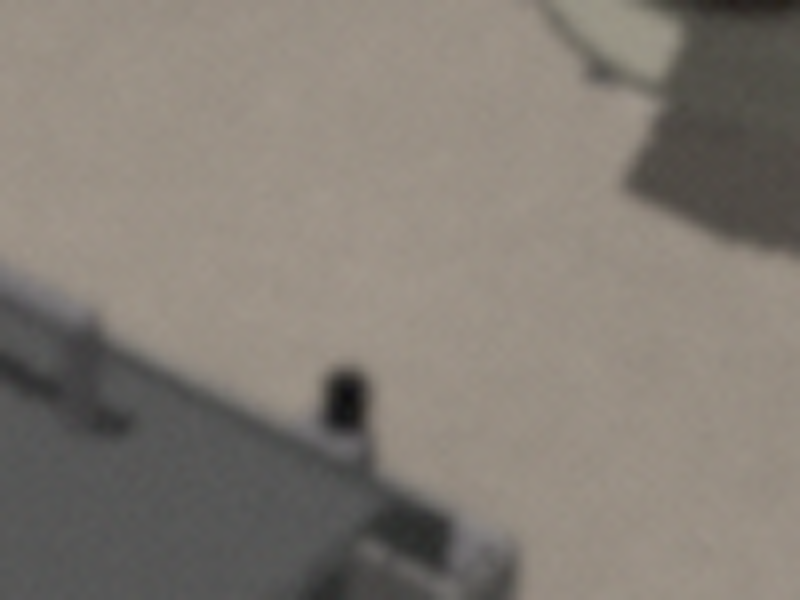

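Emit:
send_rows(linear=[[-12, 0, -5], [-12, 0, -55], [-40, 30, -100], [-80, 70, -135], [-98, 92, -135], [-98, 92, -135], [-98, 92, -135]], rot=[[0, 0, 0], [0, 0, 0], [0, 0, 0], [0, 0, 0], [0, 0, 0], [0, 0, 0], [0, 0, 0]], claw=[255, 255, 255, 100, 0, 0, 0])

```text
time_s: 5.4
ee_pos: [0.5609, 0.0632, 0.2393]
orientation: [0.674, 0.738, -0.0, -0.001]
wrist_force: [0.3, 0.0, -0.4]
width: 0.678
```

```bash
python3 -c "
from h import *
goal((-50,0,158));where()
shot('scene','s5',(170,100,370,250),4)"
```

```text
lin [ 1.8  0.6 81.3] rot [-0.1 -0.  -0.4]
t 5.4 samp [-50.5604  -1.8593 239.3342] F [ 0.3088  0.0448 -0.3543] w 0.6782551193955005 q [0.1119 0.1266 0.2348 1.6802 0.0006 1.5919]
```

View pics/s5.png

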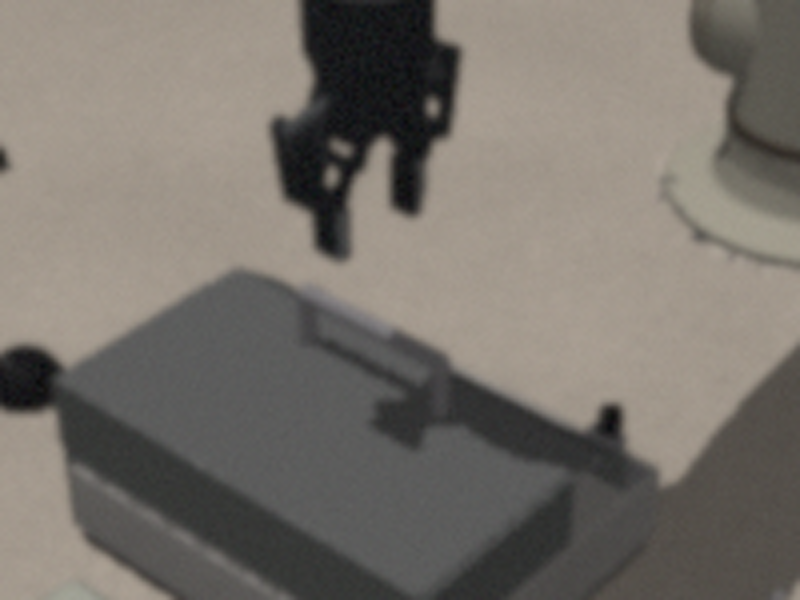

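Emit:
send_rows(linear=[[2, 0, 30], [2, 0, 60], [2, 0, 80], [2, 0, 80], [2, 0, 80]], rot=[[0, 0, 0], [0, 0, 0], [0, 0, 0], [0, 0, 0], [0, 0, 0]], claw=[60, 60, 60, 90, 130])

```text
time_s: 5.95
ee_pos: [0.5593, 0.0669, 0.1605]
orientation: [0.673, 0.739, -0.0, -0.0]
wrist_force: [-0.5, 0.7, 0.0]
width: 0.498
```

```bash
python3 -c "
from h import *
where()
shot('scene','s6',(170,100,370,250),4)"
```

```text
t 5.95 samp [-51.7649   1.9926 160.5268] F [-0.5046  0.7284  0.0208] w 0.49793044540314674 q [0.119  0.1036 0.0572 1.5246 0.0002 1.596 ]
```

View pics/s6.png

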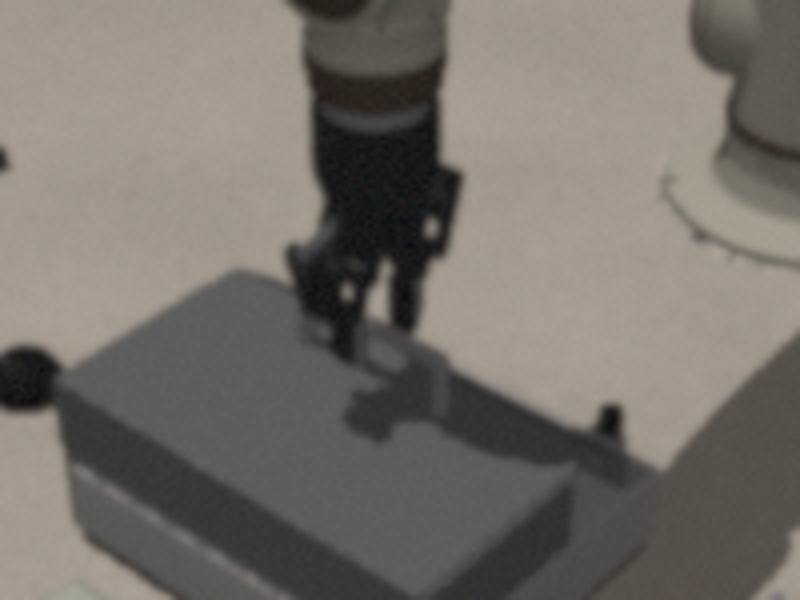

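Emit:
send_rows(linear=[[0, 0, 0], [0, 0, 0], [0, 0, 0], [0, 0, 0], [0, 0, 0], [0, 0, 0]], rot=[[0, 0, 0], [0, 0, 0], [0, 0, 0], [0, 0, 0], [0, 0, 0], [0, 0, 0]], claw=[180, 255, 255, 255, 255, 255], grip_force=25)

```text
time_s: 6.6
ee_pos: [0.5599, 0.0665, 0.1611]
orientation: [0.673, 0.739, 0.0, 0.0]
wrist_force: [-5.3, 0.3, 6.0]
width: 0.128
```

```bash
python3 -c "
from h import *
where()
B=np.array([-120,160.])
for a in (0.05,.1,.15,.2,.23,.26,.3,.5,.7,.85,.95):
    c,s=np.cos(a),np.sin(a); b=np.array([B[0]*c+B[1]*s,-B[0]*s+B[1]*c]); print(a,(b-B).round(1))
"
```

```text
t 6.6 samp [-51.1968   1.4761 161.1252] F [-5.3436  0.3355  6.0482] w 0.1279596893686915 q [0.118  0.1043 0.0591 1.5252 0.0003 1.5958]
0.05 [8.1 5.8]
0.1 [16.6 11.2]
0.15 [25.3 16.1]
0.2 [34.2 20.7]
0.23 [39.6 23.1]
0.26 [45.2 25.5]
0.3 [52.6 28.3]
0.5 [91.4 37.9]
0.7 [131.3  39.7]
0.85 [161.   35.8]
0.95 [180.3  30.7]
```

Emit:
send_rows(linear=[[0, 4, -3], [0, 8, -6], [0, 12, -8.5], [0, 16.5, -11], [0, 20.5, -13.5], [0, 25, -16], [0, 25, -16]], rot=[[0, 0, 0], [0, 0, 0], [0, 0, 0], [0, 0, 0], [0, 0, 0], [0, 0, 0], [0, 0, 0]], claw=[255, 255, 255, 255, 255, 255, 255])

```text
time_s: 7.3
ee_pos: [0.584, 0.0689, 0.1772]
orientation: [0.673, 0.739, -0.0, -0.001]
wrist_force: [-10.1, 0.3, 9.2]
width: 0.126
```

```bash
python3 -c "
from h import *
where()
shot('scene','s7',(170,100,370,250),4)"
```

```text
t 7.3 samp [-26.9447   1.5848 177.1986] F [-10.107    0.3396   9.2323] w 0.1257503981502717 q [0.1171 0.1668 0.1593 1.565  0.0008 1.5948]
```

View pics/s7.png

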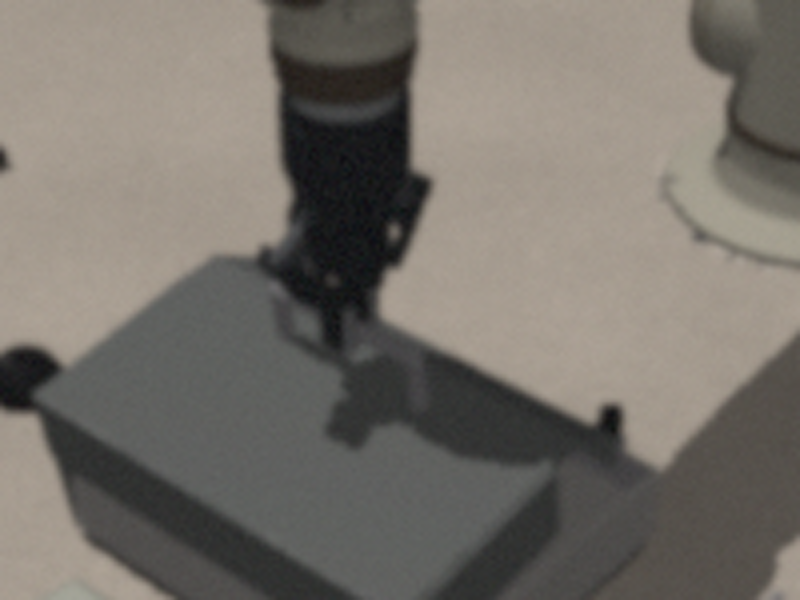

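Emit:
send_rows(linear=[[0, -1, -2], [0, 3, -4], [0, 7, -6.5], [0, 9, -7.5], [0, 9, -7.5]], rot=[[0, 0, 0], [0, 0, 0], [0, 0, 0], [0, 0, 0], [0, 0, 0]], claw=[255, 255, 255, 255, 255])

```text
time_s: 7.85
ee_pos: [0.5939, 0.0699, 0.1828]
orientation: [0.673, 0.739, -0.0, -0.001]
wrist_force: [-3.0, 3.3, -5.8]
width: 0.131
```

```bash
python3 -c "
from h import *
where()"
```

```text
t 7.85 samp [-16.9882   1.6163 182.8153] F [-3.0021  3.3356 -5.7624] w 0.1308118473088756 q [0.1168 0.1921 0.1991 1.5794 0.0008 1.5945]
```

Emit:
send_rows(linear=[[0, 2, -1], [0, 3.7, -1.7], [0, 3.7, -1.7]], rot=[[0, 0, 0], [0, 0, 0], [0, 0, 0]], claw=[255, 255, 255])

```text
time_s: 8.15
ee_pos: [0.5975, 0.0703, 0.1846]
orientation: [0.673, 0.739, -0.0, -0.001]
wrist_force: [-3.5, 4.4, -6.5]
width: 0.132
```

```bash
python3 -c "
from h import *
where()"
```

```text
t 8.15 samp [-13.4301   1.5996 184.5619] F [-3.5067  4.4243 -6.4824] w 0.13240810562866015 q [0.1167 0.2012 0.213  1.5842 0.0008 1.5944]
```

Emit:
send_rows(linear=[[0, 2, -1], [0, 2, -1], [0, 2, -1]], rot=[[0, 0, 0], [0, 0, 0], [0, 0, 0]], claw=[255, 255, 255])

```text
time_s: 8.45
ee_pos: [0.5994, 0.0705, 0.1854]
orientation: [0.673, 0.739, -0.0, -0.001]
wrist_force: [-2.7, 4.1, -7.4]
width: 0.127
```

```bash
python3 -c "
from h import *
where()"
```

```text
t 8.45 samp [-11.483    1.6243 185.4382] F [-2.7     4.1334 -7.3684] w 0.12660428788711922 q [0.1166 0.2062 0.2206 1.5868 0.0009 1.5943]
```

Emit:
send_rows(linear=[[0, 2, -1], [0, 2, -1]], rot=[[0, 0, 0], [0, 0, 0]], claw=[255, 255])

```text
time_s: 8.65
ee_pos: [0.6015, 0.0707, 0.1864]
orientation: [0.673, 0.739, -0.0, -0.001]
wrist_force: [-2.5, 4.8, -7.4]
width: 0.132
```

Emit:
send_rows(linear=[[0, 2, -1], [0, 2, -1]], rot=[[0, 0, 0], [0, 0, 0]], claw=[255, 255])

```text
time_s: 8.85
ee_pos: [0.6034, 0.0709, 0.1873]
orientation: [0.673, 0.739, -0.0, -0.001]
wrist_force: [-3.7, 4.4, -8.1]
width: 0.126
```

Emit:
send_rows(linear=[[0, 1.5, -0.7], [0, 1.5, -0.7]], rot=[[0, 0, 0], [0, 0, 0]], claw=[255, 255])

```text
time_s: 9.05
ee_pos: [0.6049, 0.0711, 0.188]
orientation: [0.673, 0.739, -0.0, -0.001]
wrist_force: [-3.0, 4.9, -7.3]
width: 0.125
```

Emit:
send_rows(linear=[[0, 1.5, -0.6], [0, 1.5, -0.6]], rot=[[0, 0, 0], [0, 0, 0]], claw=[255, 255])

```text
time_s: 9.25
ee_pos: [0.6062, 0.0712, 0.1885]
orientation: [0.673, 0.739, -0.001, -0.001]
wrist_force: [-3.2, 4.5, -7.8]
width: 0.121
```

Emit:
send_rows(linear=[[0, 0, 0], [0, 0, 0], [0, 0, 0], [0, -2, -20], [0, -2, -60], [0, -10, -100]], rot=[[0, 0, 0], [0, 0, 0], [0, 0, 0], [0, 0, 0], [0, 0, 0], [0, 0, 0]], claw=[120, 100, 100, 100, 100, 100])

```text
time_s: 9.85
ee_pos: [0.5968, 0.0695, 0.2902]
orientation: [0.674, 0.739, -0.0, -0.0]
wrist_force: [0.5, 0.8, 1.1]
width: 0.608
```

```bash
python3 -c "
from h import *
where()
shot('scene','s8',(170,100,370,250),4)
goal((-185,-125,200),25)"
```

```text
t 9.85 samp [-14.1938   0.8946 290.2417] F [0.5026 0.778  1.1134] w 0.608180016945308 q [ 0.1161  0.2496  0.4777  1.7993 -0.0003  1.5945]
lin [-126.8 -170.5   96.9] rot [-24.5   0.1  -0.3]
```

View pics/s8.png

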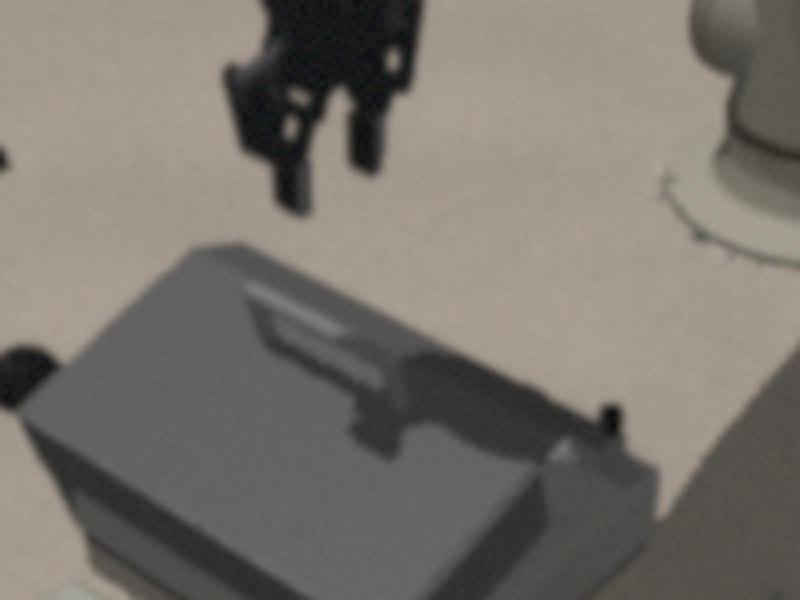

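Emit:
send_rows(linear=[[-30, -50, 0], [-70, -100, 0], [-110, -150, 10], [-127, -170, 50], [-127, -170, 97], [-127, -170, 97]], rot=[[-5, 0, 0], [-12, 0, 0], [-20, 0, 0], [-24.5, 0, 0], [-24.5, 0, 0], [-24.5, 0, 0]], claw=[255, 255, 255, 255, 255, 255])

```text
time_s: 10.5
ee_pos: [0.4474, -0.0643, 0.2067]
orientation: [0.657, 0.722, 0.159, 0.146]
wrist_force: [0.3, -1.0, -0.0]
width: 0.003
```

```bash
python3 -c "
from h import *
where()
goal((-155,-125,100),25)
goal((-109,-125,86),25)
shot('top','t8',(190,130,330,260),5.5)"
```

```text
t 10.5 samp [-175.9608 -117.6978  206.7067] F [ 0.2504 -1.0345 -0.0276] w 0.0032223784425382675 q [-0.2245 -0.5919 -0.4902  1.2567  0.1297  1.2803]
lin [ -6.9 -25.9 105.6] rot [-0.1  0.2 -0.2]
lin [ -6.7  10.  137.7] rot [-0.1  0.2 -0.2]
```

View pics/t8.png

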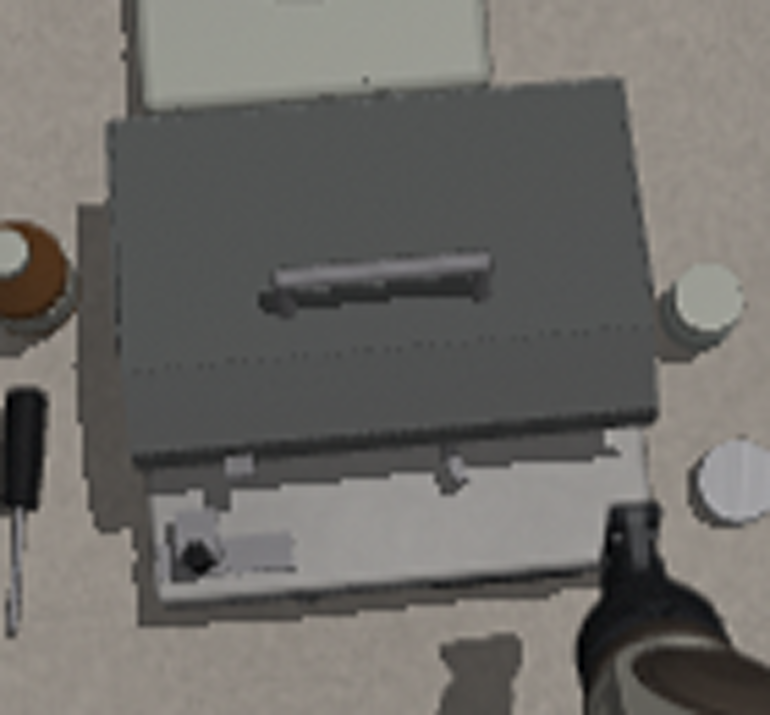

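```bash
python3 -c "
from h import *
n='top';K=np.array(CM[n]['intrinsics']);T=np.array(CM[n]['world_from_camera'])
def back(px,z):
    d=T[:3,:3]@np.linalg.inv(K)@np.array([*px,1]);p=T[:3,3]+d*(z-T[2,3])/d[2]
    c,s=np.cos(SP[2]),np.sin(SP[2]);e=p-[SP[0],SP[1],0];return np.array([c*e[0]+s*e[1],-s*e[0]+c*e[1]])*1000
for px in ((457,468),(457,478),(448,465),(466,465),(240,463),(197,553)): print(px,back(np.array(px)/5.5+[190,130]-.5,.098 if px[0]!=197 else .116))
im=cv2.imread('pics/t8_full.png')[200:240,250:290];cv2.imwrite('pics/t8z.png',cv2.resize(im,None,fx=15,fy=15,interpolation=0))
# lip angle: project lip at angles
for a in (.2,.24,.27,.3,.33):
    for y in (-153,0,153):
        B=np.array([-188,68.]);c,s=np.cos(a),np.sin(a);b=[B[0]*c+B[1]*s+70,y,-B[0]*s+B[1]*c+15]; print(a,y,(proj('top',S2W(b,SP))+.5-[190,130])*5.5,end=' ')
    print()
"
```

```text
(457, 468) [-101.3456  -36.3681]
(457, 478) [-107.2309  -35.8491]
(448, 465) [-99.1351 -31.257 ]
(466, 465) [-100.0217  -41.7912]
(240, 463) [-87.7148  90.3455]
(197, 553) [-140.1807  117.8997]
0.2 -153 [658.11   445.5997] 0.2 0 [395.1614 467.5747] 0.2 153 [131.1865 489.6354] 
0.24 -153 [658.5429 436.6588] 0.24 0 [394.53   458.7053] 0.24 153 [129.4825 480.8382] 
0.27 -153 [658.8184 429.634 ] 0.27 0 [394.0279 451.7317] 0.27 153 [128.1967 473.9162] 
0.3 -153 [659.0509 422.342 ] 0.3 0 [393.5018 444.4887] 0.3 153 [126.906  466.7226] 
0.33 -153 [659.2397 414.7891] 0.33 0 [392.952  436.9825] 0.33 153 [125.6116 459.2636]
```

View pics/t8z.png

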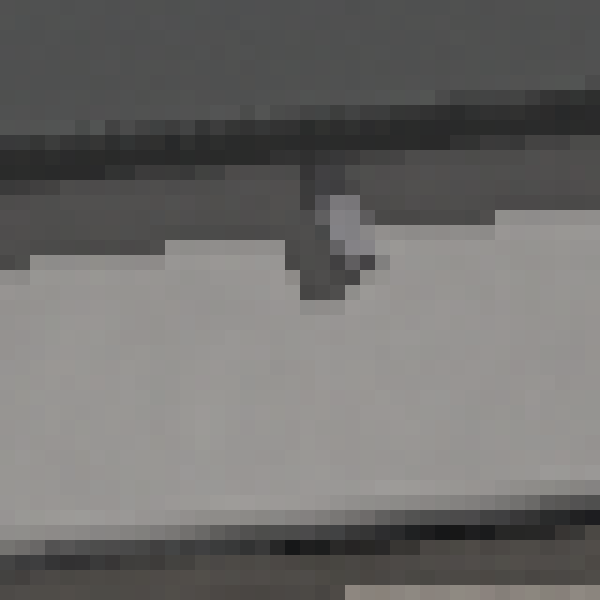

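Emit:
send_rows(linear=[[20, -26, 40], [43, -26, 80], [43, -26, 105], [43, -15, 115], [43, 0, 128], [43, 10, 137], [43, 10, 137]], rot=[[0, 0, 0], [0, 0, 0], [0, 0, 0], [0, 0, 0], [0, 0, 0], [0, 0, 0], [0, 0, 0]], claw=[255, 255, 255, 255, 255, 255, 255])

```text
time_s: 11.25
ee_pos: [0.511, -0.0147, 0.0857]
orientation: [0.658, 0.722, 0.157, 0.143]
wrist_force: [-1.0, 0.2, -0.4]
width: 0.001
```

```bash
python3 -c "
from h import *
where()
shot('top','t9',(190,130,330,260),5.5)"
```

```text
t 11.25 samp [-107.7847  -74.5542   85.6724] F [-0.9945  0.1633 -0.4317] w 0.0014816346061238353 q [-0.0651 -0.4461 -0.6358  0.9584  0.065   1.4268]
```

View pics/t9.png

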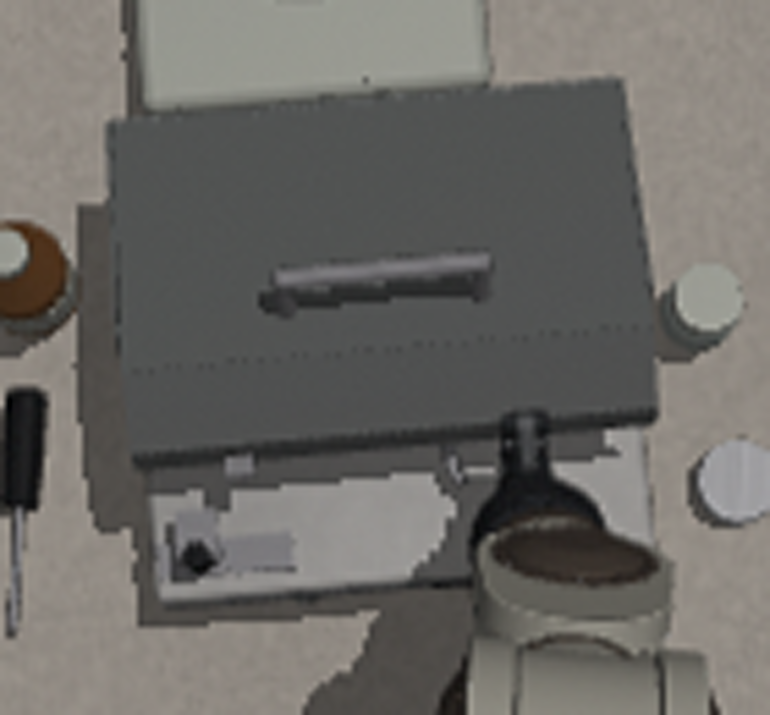

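Emit:
send_rows(linear=[[4, 0, 0], [8, 0, 0], [12, 0, 0], [14, 0, 0], [14, 0, 0]], rot=[[0, 0, 0], [0, 0, 0], [0, 0, 0], [0, 0, 0], [0, 0, 0]], claw=[255, 255, 255, 255, 255])

```text
time_s: 11.8
ee_pos: [0.5089, -0.0004, 0.0861]
orientation: [0.658, 0.722, 0.157, 0.143]
wrist_force: [-0.1, 0.3, -0.2]
width: 0.002
```

Emit:
send_rows(linear=[[1, 0, 0], [2, 0, 0], [2, 0, 0]], rot=[[0, 0, 0], [0, 0, 0], [0, 0, 0]], claw=[255, 255, 255])

```text
time_s: 12.1
ee_pos: [0.5087, 0.0012, 0.0858]
orientation: [0.658, 0.722, 0.157, 0.143]
wrist_force: [0.9, 0.0, 1.2]
width: 0.001
```

Emit:
send_rows(linear=[[1, 0, 0], [2, 0, 0], [2, 0, 0]], rot=[[0, 0, 0], [0, 0, 0], [0, 0, 0]], claw=[255, 255, 255])

```text
time_s: 12.4
ee_pos: [0.5086, 0.0032, 0.0858]
orientation: [0.658, 0.722, 0.157, 0.143]
wrist_force: [0.3, -0.4, 0.2]
width: -0.001
```

Emit:
send_rows(linear=[[1, 0, 0], [2, 0, 0], [2, 0, 0]], rot=[[0, 0, 0], [0, 0, 0], [0, 0, 0]], claw=[255, 255, 255])

```text
time_s: 12.7
ee_pos: [0.5084, 0.0048, 0.0859]
orientation: [0.658, 0.722, 0.157, 0.143]
wrist_force: [0.6, -4.1, -0.8]
width: 0.0
```

Emit:
send_rows(linear=[[1.5, 0, 0], [3, 0, 0], [4.5, 0, 0], [6, 0, 0], [7.5, 0, 0], [9, 0, 0], [9, 0, 0]], rot=[[0, 0, 0], [0, 0, 0], [0, 0, 0], [0, 0, 0], [0, 0, 0], [0, 0, 0], [0, 0, 0]], claw=[255, 255, 255, 255, 255, 255, 255])

```text
time_s: 13.4
ee_pos: [0.5069, 0.0134, 0.0854]
orientation: [0.659, 0.722, 0.156, 0.143]
wrist_force: [-3.9, -6.6, 1.5]
width: 0.0
```

```bash
python3 -c "
from h import *
where()
shot('top','t10',(190,130,330,260),5.5)"
```

```text
t 13.4 samp [-109.0992  -46.1959   85.4393] F [-3.8823 -6.6309  1.4894] w 6.183358341628231e-05 q [ 0.0077 -0.4598 -0.645   0.9608  0.0332  1.4938]
```

View pics/t10.png

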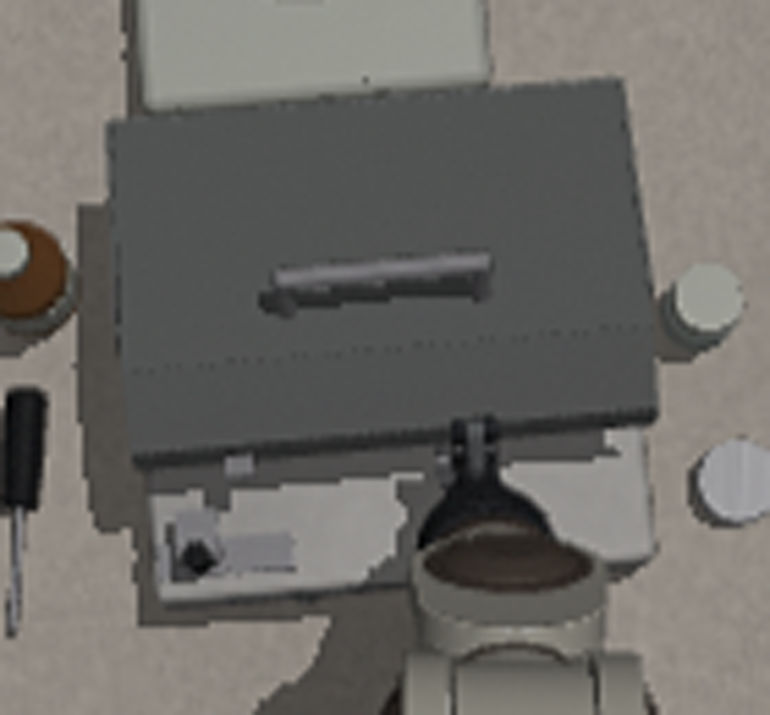

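Emit:
send_rows(linear=[[1.5, 0, 0], [3, 0, 0], [4.5, 0, 0], [6, 0, 0], [7.5, 0, 0], [7.5, 0, 0]], rot=[[0, 0, 0], [0, 0, 0], [0, 0, 0], [0, 0, 0], [0, 0, 0], [0, 0, 0]], claw=[255, 255, 255, 255, 255, 255])

```text
time_s: 14.05
ee_pos: [0.5061, 0.0208, 0.0853]
orientation: [0.659, 0.722, 0.156, 0.143]
wrist_force: [-5.1, -5.3, 1.7]
width: -0.001
```

Emit:
send_rows(linear=[[1, 0, 0], [2, 0, 0], [2, 0, 0]], rot=[[0, 0, 0], [0, 0, 0], [0, 0, 0]], claw=[255, 255, 255])

```text
time_s: 14.35
ee_pos: [0.506, 0.0228, 0.0854]
orientation: [0.659, 0.722, 0.156, 0.143]
wrist_force: [-3.7, -6.6, 1.1]
width: -0.001
```

Emit:
send_rows(linear=[[1, 0, 0], [2, 0, 0], [2, 0, 0]], rot=[[0, 0, 0], [0, 0, 0], [0, 0, 0]], claw=[255, 255, 255])

```text
time_s: 14.65
ee_pos: [0.506, 0.0248, 0.0853]
orientation: [0.659, 0.722, 0.156, 0.143]
wrist_force: [-2.0, -6.9, -0.6]
width: -0.003
```

Emit:
send_rows(linear=[[0.5, 0, 0], [0.5, 0, 0], [0.5, 0, 0]], rot=[[0, 0, 0], [0, 0, 0], [0, 0, 0]], claw=[255, 255, 255])

```text
time_s: 14.95
ee_pos: [0.506, 0.0252, 0.0854]
orientation: [0.659, 0.722, 0.156, 0.143]
wrist_force: [-1.7, -6.2, -0.2]
width: -0.003
```

Emit:
send_rows(linear=[[-6, 0, 0], [-10, -5, -10], [-10, -25, -30], [-10, -60, -60], [-30, -60, -110], [-70, -60, -130], [-110, -60, -150], [-130, -60, -150]], rot=[[0, 0, 0], [0, 0, 0], [0, 0, 0], [0, 0, 0], [0, 0, 0], [0, 0, 0], [0, 0, 0], [0, 0, 0]], claw=[255, 255, 255, 255, 255, 255, 255, 255])

```text
time_s: 15.75
ee_pos: [0.402, -0.1169, 0.2016]
orientation: [0.658, 0.721, 0.158, 0.146]
wrist_force: [0.3, -0.1, -0.1]
width: 0.003
```

```bash
python3 -c "
from h import *
where()
shot('top','t11',(190,130,330,260),5.5)
shot('scene','s11',(170,120,370,270),4)
goal((-5,0,250),0)
"
```

```text
t 15.75 samp [-226.2848 -165.5416  201.6409] F [ 0.3425 -0.1437 -0.0721] w 0.0026886889377066617 q [-0.4221 -0.6508 -0.5271  1.3102  0.2052  1.0974]
lin [167.2 221.3  44.8] rot [24.6  0.1 -0.5]
```

View pics/t11.png

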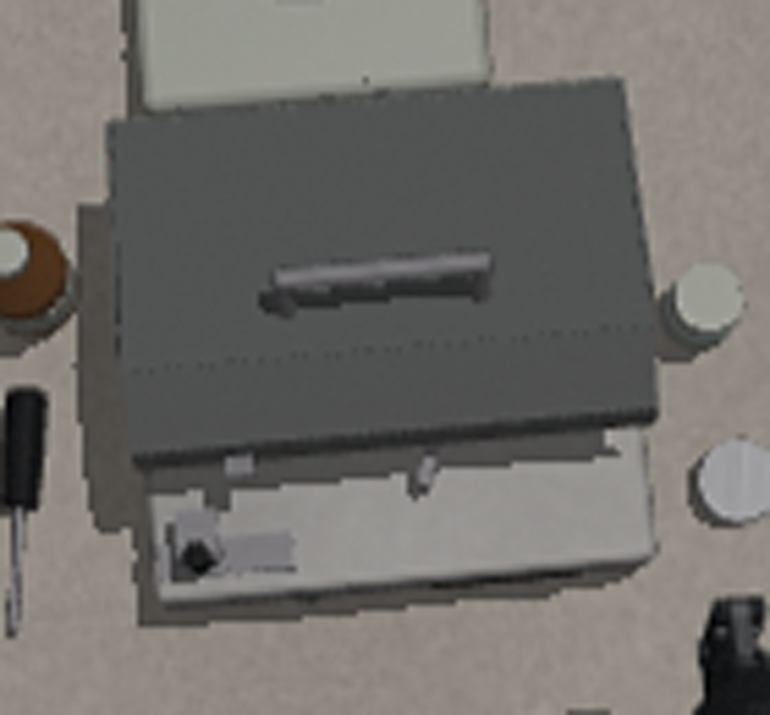

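View pics/s11.png

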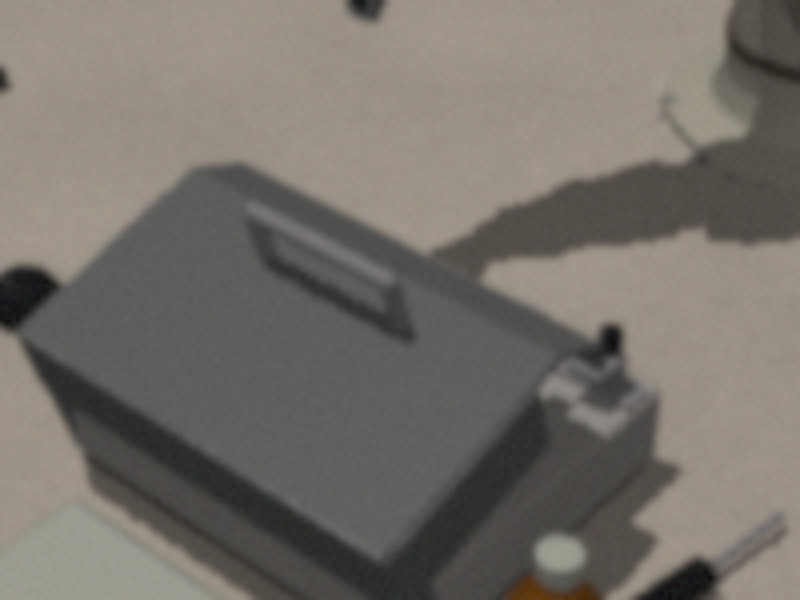

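```bash
python3 -c "
from h import *
goal((-19,0,255),15)
"
```

```text
lin [167.1 210.7  34.4] rot [ 9.6  0.2 -0.5]
```

Emit:
send_rows(linear=[[20, 20, -45], [60, 60, -70], [100, 100, -60], [140, 150, -20], [167, 190, 10], [167, 211, 34], [167, 211, 34], [167, 211, 34]], rot=[[2, 0, 0], [5, 0, 0], [9.6, 0, 0], [9.6, 0, 0], [9.6, 0.2, -0.5], [9.6, 0.2, -0.5], [9.6, 0.2, -0.5], [9.6, 0.2, -0.5]], claw=[200, 100, 90, 90, 90, 90, 90, 90])

```text
time_s: 16.65
ee_pos: [0.5928, 0.0736, 0.251]
orientation: [0.664, 0.737, 0.095, 0.085]
wrist_force: [-1.0, -0.3, 0.8]
width: 0.647
```

```bash
python3 -c "
from h import *
where();goal((-1,0,187),15)
"
```

```text
t 16.65 samp [-17.7906   5.3718 251.0224] F [-1.0027 -0.2756  0.8153] w 0.6465944277491938 q [ 0.1256 -0.0572  0.0413  1.4136 -0.0043  1.591 ]
lin [-5.5  0.  66.2] rot [-0.3 -0.2  0.4]
```

Emit:
send_rows(linear=[[-5, 0, 25], [-5, 0, 50], [-5, 0, 66], [-5, 0, 66], [-5, 0, 66]], rot=[[0, 0, 0], [0, 0, 0], [0, 0, 0], [0, 0, 0], [0, 0, 0]], claw=[90, 90, 90, 90, 90])

```text
time_s: 17.15
ee_pos: [0.6087, 0.0681, 0.1914]
orientation: [0.664, 0.736, 0.097, 0.087]
wrist_force: [-0.2, -0.4, 1.4]
width: 0.643
```

```bash
python3 -c "
from h import *
where()
shot('scene','s12',(170,100,370,250),4)
"
```

```text
t 17.15 samp [ -2.4755  -1.696  191.3849] F [-0.1779 -0.3893  1.4332] w 0.6430562490269118 q [ 0.1123 -0.0416 -0.0602  1.2916 -0.0021  1.5806]
```

View pics/s12.png

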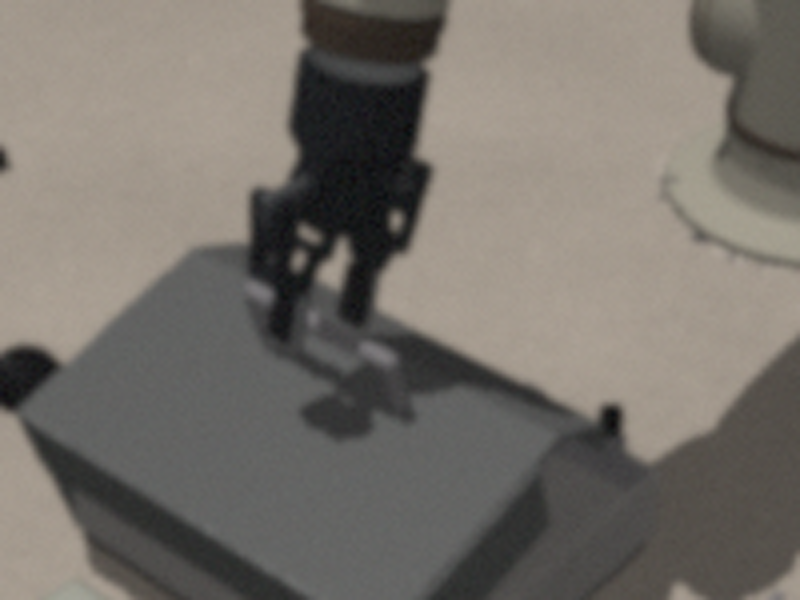

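Emit:
send_rows(linear=[[0, 0, 0], [0, 0, 0], [0, 0, 0], [0, 0, 0], [0, 0, 0], [0, 0, 0], [0, 0, 0]], rot=[[0, 0, 0], [0, 0, 0], [0, 0, 0], [0, 0, 0], [0, 0, 0], [0, 0, 0], [0, 0, 0]], claw=[150, 200, 255, 255, 255, 255, 255], grip_force=30)

```text
time_s: 17.9
ee_pos: [0.6094, 0.068, 0.191]
orientation: [0.664, 0.736, 0.097, 0.087]
wrist_force: [-3.2, 0.0, 6.4]
width: 0.123
```

```bash
python3 -c "
from h import *
where()
B=np.array([-120,160.])*1.01
f=lambda a:np.array([B[0]*np.cos(a)+B[1]*np.sin(a),-B[0]*np.sin(a)+B[1]*np.cos(a)])
t=np.radians(15)
for a in np.arange(.32,.96,.05):
    d=f(a)-f(.27); print(round(a,2),'tooly',(d[0]*np.cos(t)+d[1]*np.sin(t)).round(1),'toolz',(d[0]*np.sin(t)-d[1]*np.cos(t)).round(1))
"
```

```text
t 17.9 samp [ -1.7673  -1.8819 191.0024] F [-3.2398  0.0321  6.3996] w 0.12334389668168326 q [ 0.1121 -0.0404 -0.0598  1.2904 -0.0022  1.5804]
0.32 tooly 10.1 toolz -0.9
0.37 tooly 20.2 toolz -1.2
0.42 tooly 30.3 toolz -1.1
0.47 tooly 40.3 toolz -0.5
0.52 tooly 50.4 toolz 0.7
0.57 tooly 60.3 toolz 2.3
0.62 tooly 70.2 toolz 4.4
0.67 tooly 79.9 toolz 7.1
0.72 tooly 89.6 toolz 10.2
0.77 tooly 99.0 toolz 13.8
0.82 tooly 108.2 toolz 17.8
0.87 tooly 117.3 toolz 22.3
0.92 tooly 126.1 toolz 27.3
```

Emit:
send_rows(linear=[[0, 2, -2], [0, 6, -2.5], [0, 10, -2.5], [0, 14, -2.7], [0, 18, -3], [0, 18, -3]], rot=[[0, 0, 0], [0, 0, 0], [0, 0, 0], [0, 0, 0], [0, 0, 0], [0, 0, 0]], claw=[255, 255, 255, 255, 255, 255])

```text
time_s: 18.5
ee_pos: [0.626, 0.0697, 0.1971]
orientation: [0.664, 0.736, 0.096, 0.086]
wrist_force: [-2.7, -0.1, -3.4]
width: 0.127
```

Emit:
send_rows(linear=[[0, 6, 0], [0, 12, 0.1], [0, 19, 0.5], [0, 26, 1.2], [0, 32, 2], [0, 38, 3], [0, 38, 3]], rot=[[0, 0, 0], [0, 0, 0], [0, 0, 0], [0, 0, 0], [0, 0, 0], [0, 0, 0], [0, 0, 0]], claw=[255, 255, 255, 255, 255, 255, 255])

```text
time_s: 19.2
ee_pos: [0.6641, 0.0737, 0.2052]
orientation: [0.664, 0.736, 0.097, 0.087]
wrist_force: [0.9, 1.0, -0.9]
width: 0.126
```

```bash
python3 -c "
from h import *
where()
shot('scene','s13',(150,70,350,220),4)
shot('top','t13',(190,130,330,260),5.5)
"
```

```text
t 19.2 samp [ 53.2219  -1.5227 205.1883] F [ 0.939   0.9704 -0.9141] w 0.12646992370615348 q [ 0.1113  0.0925  0.1031  1.3198 -0.0018  1.5796]
```

View pics/s13.png

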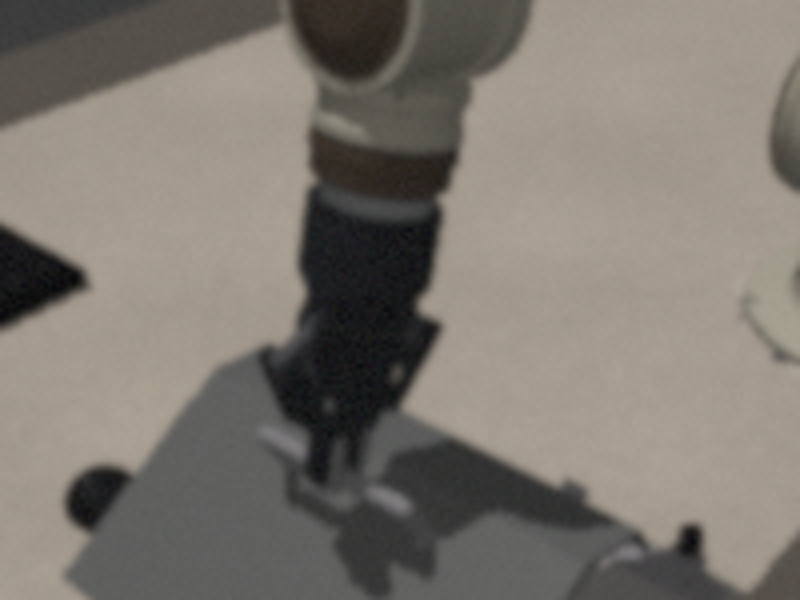

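Emit:
send_rows(linear=[[0, 6, 0.9], [0, 12, 2.1], [0, 19, 4], [0, 26, 6], [0, 33, 8.5], [0, 39, 10.6], [0, 39, 10.6]], rot=[[0, 0, 0], [0, 0, 0], [0, 0, 0], [0, 0, 0], [0, 0, 0], [0, 0, 0], [0, 0, 0]], claw=[255, 255, 255, 255, 255, 255, 255])

```text
time_s: 20.0
ee_pos: [0.7041, 0.0778, 0.2048]
orientation: [0.664, 0.736, 0.097, 0.087]
wrist_force: [2.9, 1.6, -0.5]
width: 0.125
```

```bash
python3 -c "
from h import *
where()
"
```

```text
t 20.0 samp [ 93.462   -1.3806 204.8293] F [ 2.8506  1.6491 -0.4874] w 0.12510400157807225 q [ 0.1107  0.1907  0.2119  1.3307 -0.0017  1.579 ]
```

Emit:
send_rows(linear=[[0, 6, 2.5], [0, 12, 5.4], [0, 18, 8.5], [0, 24, 11.6], [0, 29, 14.2], [0, 32, 15.7], [0, 32, 15.7]], rot=[[0, 0, 0], [0, 0, 0], [0, 0, 0], [0, 0, 0], [0, 0, 0], [0, 0, 0], [0, 0, 0]], claw=[255, 255, 255, 255, 255, 255, 255])

```text
time_s: 20.7
ee_pos: [0.7389, 0.0814, 0.1969]
orientation: [0.664, 0.736, 0.097, 0.087]
wrist_force: [3.1, 3.6, -0.9]
width: 0.124
```

```bash
python3 -c "
from h import *
where()
shot('scene','s14',(150,70,350,220),4)
"
```

```text
t 20.7 samp [128.3933  -1.2107 196.8962] F [ 3.0587  3.6494 -0.8557] w 0.12395699029616934 q [ 0.1102  0.2772  0.2996  1.3328 -0.0015  1.5786]
```

View pics/s14.png

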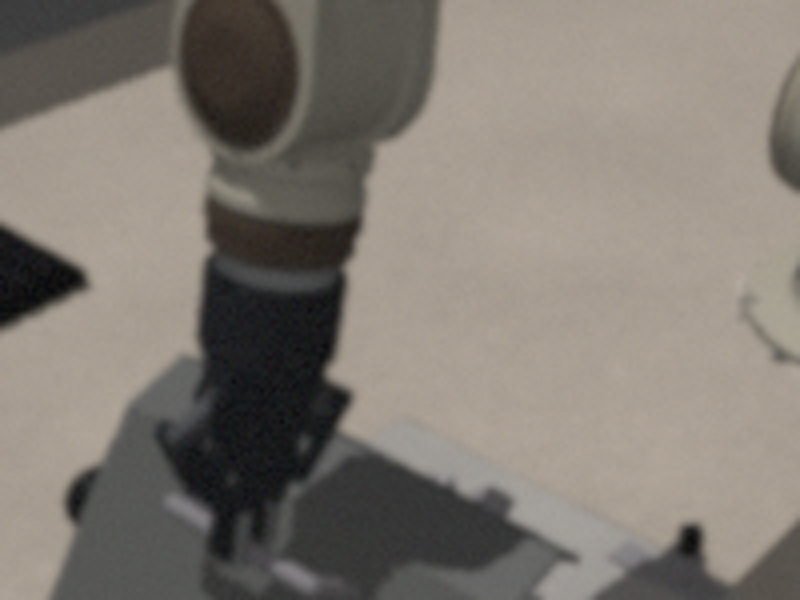

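Emit:
send_rows(linear=[[0, 0, 0], [0, 0, 0], [0, 0, 0], [0, 0, 0]], rot=[[0, 0, 0], [0, 0, 0], [0, 0, 0], [0, 0, 0]], claw=[205, 192, 192, 192])

```text
time_s: 21.15
ee_pos: [0.7381, 0.0809, 0.1975]
orientation: [0.665, 0.736, 0.096, 0.087]
wrist_force: [0.6, -0.2, 0.7]
width: 0.245
```

Emit:
send_rows(linear=[[0, 0, -8], [0, 0, -20], [0, 0, -35], [0, 0, -55], [0, 0, -80], [0, 0, -80]], rot=[[0, 0, 0], [0, 0, 0], [0, 0, 0], [0, 0, 0], [0, 0, 0], [0, 0, 0]], claw=[192, 192, 192, 192, 192, 192])

```text
time_s: 21.75
ee_pos: [0.7181, 0.0791, 0.2813]
orientation: [0.664, 0.736, 0.099, 0.089]
wrist_force: [-0.3, -0.1, 0.2]
width: 0.244
```

```bash
python3 -c "
from h import *
where()
shot('scene','s15',(150,70,350,220),4)
"
```

```text
t 21.75 samp [107.4361  -1.412  281.2645] F [-0.2895 -0.148   0.1513] w 0.24371711074383523 q [ 0.1104  0.2525  0.4327  1.4833 -0.0018  1.5788]
```

View pics/s15.png

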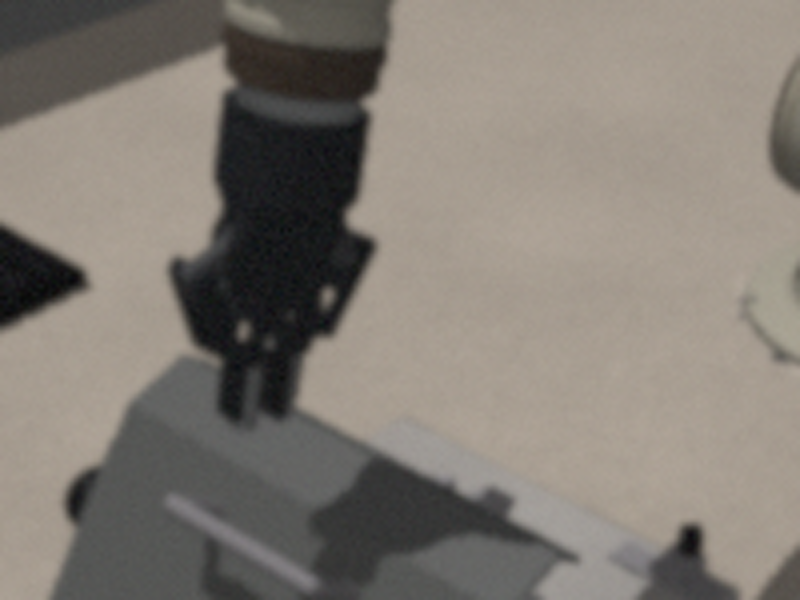

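Emit:
send_rows(linear=[[0, 0, -40], [0, -40, -60], [0, -90, -70], [0, -140, -70], [0, -190, -70], [0, -230, -70], [0, -270, -70], [0, -270, -70]], rot=[[0, 0, 0], [0, 0, 0], [0, 0, 0], [0, 0, 0], [0, 0, 0], [0, 0, 0], [0, 0, 0], [0, 0, 0]], claw=[192, 192, 192, 192, 192, 192, 192, 192])

```text
time_s: 22.6
ee_pos: [0.4364, 0.0502, 0.2725]
orientation: [0.664, 0.736, 0.096, 0.087]
wrist_force: [1.3, -0.3, 0.5]
width: 0.245
```

Emit:
send_rows(linear=[[-50, 0, 0], [-100, 0, 0], [-150, 0, 0], [-200, 0, 0], [-230, 0, 0], [-230, 0, 0], [-230, 0, 0]], rot=[[0, 0, 0], [0, 0, 0], [0, 0, 0], [0, 0, 0], [0, 0, 0], [0, 0, 0], [0, 0, 0]], claw=[192, 192, 192, 192, 192, 192, 192])

```text
time_s: 23.3
ee_pos: [0.4638, -0.1789, 0.2725]
orientation: [0.665, 0.735, 0.096, 0.086]
wrist_force: [0.3, 0.3, 0.6]
width: 0.246
```

```bash
python3 -c "
from h import *
where()
shot('scene','s16',(150,100,410,330),3)
shot('top','t16',(120,110,370,290),3.2)
n='top';P=lambda a,r,y:(proj('top',S2W([r[0]*np.cos(a)+r[1]*np.sin(a)+70,y,-r[0]*np.sin(a)+r[1]*np.cos(a)+15],SP))+.5-[120,110])*3.2
for a in (.7,.8,.9,1.0): print(a,'bar',P(a,(-120,160),-55),P(a,(-120,160),55),'lipR',P(a,(-188,68),-153),'lipL',P(a,(-188,68),153))
"
```

```text
t 23.3 samp [-170.7999 -233.2712  272.4711] F [0.2919 0.2665 0.586 ] w 0.24639264466858862 q [-0.4448 -0.2503 -0.0836  1.5152  0.1342  1.0407]
0.7 bar [495.3932 129.3774] [380.2557 138.7022] lipR [606.7319 240.5007] lipL [287.981  266.8033]
0.8 bar [493.494  109.9242] [378.8128 119.1834] lipR [605.807  220.4491] lipL [285.7153 246.7802]
0.9 bar [491.588   91.5365] [377.5127 100.7199] lipR [604.5943 199.8083] lipL [283.5972 226.1292]
1.0 bar [489.7016  74.4515] [376.3711  83.5501] lipR [603.1086 178.8671] lipL [281.6579 205.139 ]
```

View pics/s16.png

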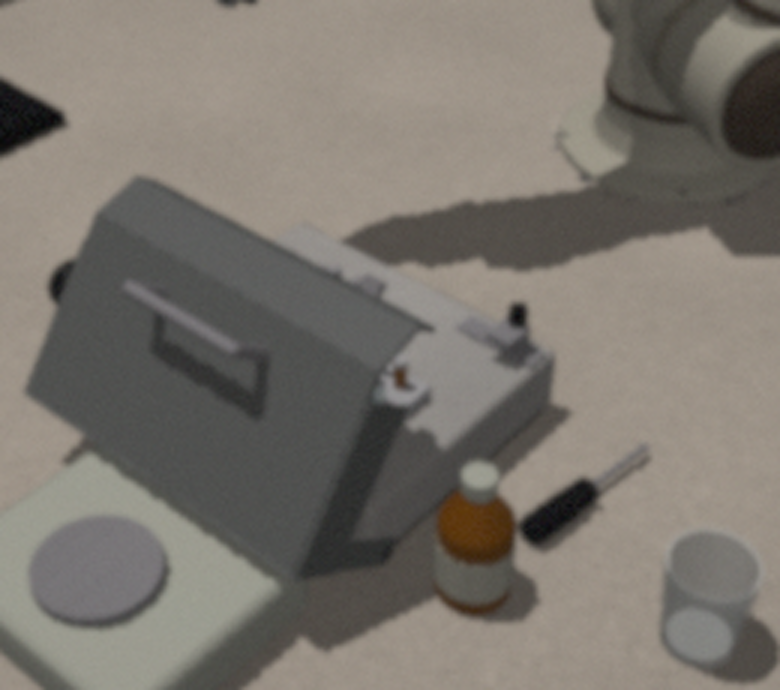

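View pics/t16.png

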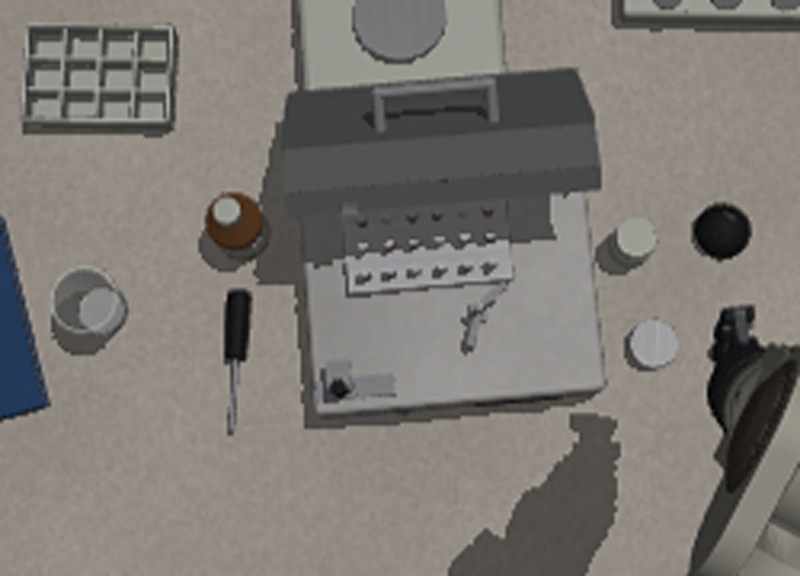

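```bash
python3 -c "
from h import *
print(sign_off()); where()"
```

```text
the job is handed in; nothing more can be done
None
the job is handed in; nothing more can be done
```

The sampler is open and the job is handed in at about 23 s of the 72 s allowed. `sign_off()` gives no verdict, so the results below are from my own checks.

| Step | What I did | What the check showed |
|---|---|---|
| Bolt | Pushed left by its post | About 28 mm in the image (clear from 21 mm) |
| Cover, first lift | Raised by the bar; stopped short because the force never showed the catch | 0.27 rad from bar travel, about 0.30 rad from the image; both within 0.2–0.36 |
| Second catch | Found the tongue in the top picture, felt it at y ≈ -44 (4 N), pushed it left | About 20.5 mm of travel, roughly 0.53 rad, at 7 N; did not reach its stop |
| Cover, full open | Swung back by the bar, released and backed away | About 0.93–0.97 rad, standing by itself |

- **Final pictures:** the bolt is still clear, the catch tongue is still aside, and the bystanders look unmoved. The arm is well clear with no contact force.
- **Disagreement in the checks:** the two cover angle estimates after the first lift differ by about 0.03 rad. A rough reading of the catch angle from the last picture gave about 0.6 rad against 0.53 rad from travel. Either value is above the 0.42 rad the step needs.

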